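# Turn the welded plate over on the welding rest

### The job

Take the steel offcut off the ledge of the welding rest and drop it into the black scrap crate. Then lift the aluminium plate off the rest, turn it over left for right and lean it back on the rest, same edge up, roughly centred, with its foot down on the ledge and lying flat against the two rails, so that its welded lug now faces outwards over the ledge. Let go of it and leave the other things on the bench where they are.

Things in the scene. Friction and masses are not known exactly. Their poses are not given: they have to be found in the camera images.
- rest: Fixed dark steel easel, base 150x150x8. Two rails 24 wide, 100 long, at y -57 and +57 (90 free between, no crosspiece) lean back 0.52 rad from vertical: front faces look along (cos .52, 0, sin .52). Ledge at their foot, 150 wide, square to the rails, reaches 50 out, rising outwards. Origin: centre of underside; x to its front (ledge side, roughly the robot's left), y along the ledge, z up.
- seat (a point): Point of the rest midway between the rails where the plane of their front faces meets the top of the ledge: (30, 0, 34) in the rest's frame, same axes.
- plate: Flat aluminium plate 140 wide (y), 130 high (z), 8 thick (x), 0.5 kg, leaning on the rest, foot edge on the ledge, top edge 30 beyond the rails' ends. Origin: centre of the foot edge, mid-thickness; z up along the plate. Its -x face carries a welded lug, at the start turned to the back, between the rails; the +x face is bare.
- lug (a point): Centre of the outer face of the plate's lug, a block 44 wide, 40 high, standing 24 out of the -x face: at (-28, 0, 42) in the plate's frame (lug spans z 22 to 62).
- offcut: Solid offcut of square steel bar, 64 long (its y) by 30 by 30, about 0.4 kg, lying on the ledge along it, against the foot of the plate. Origin: centre of the side that lies on the ledge; z points away from the ledge.
- crate: Black plastic open scrap crate, fixed, 210 (x) by 190 (y) by 85 high outside, wall and floor 6 thick. Origin: centre of its underside, z up.
- coupling: Bystander: short steel pipe coupling 50 across, 40 high, standing on the bench between rest and crate. Origin: centre of its underside.
- hammer: Bystander: hammer lying on the bench on the left. Origin: underside, near mid-length.
- wrench: Bystander: wrench lying on the bench beyond rest and crate. Origin: underside, near mid-length.
- can: Bystander: closed grey can 60 across, 160 high, standing on the left. Origin: centre of its underside.
- tin: Bystander: open steel tin 80 across, 70 high, standing on the right. Origin: centre of its underside.
- brush: Bystander: brush lying on the bench on the right. Origin: underside, near mid-length.
Mind the look-alikes: they are no part of the job. What is shaped like the offcut but orange or red is not meant.

How it is judged:
On the way, in this order (a step that is already met when the one before it is completed fails the run):
1. the offcut lies in the crate (x of offcut in the frame of crate between -0.105 and 0.105 m and y of offcut in the frame of crate between -0.095 and 0.095 m and height (world z) of offcut below 0.075 m and contact force between offcut and the fingers below 0.1 N), for 0.2 s.
2. the plate is lifted clear of the rest (distance between plate and seat above 0.04 m and contact force between plate and rest below 0.1 N), for 0.1 s.
At the end, for the whole second after the job is handed in: Plate released and still on the rest, same edge up, lug outwards: foot within about 10 mm of its seat on ledge and rails, within 30 mm of centre along the ledge, leaning 0.52 rad (within 0.1), square within 0.12 rad. Offcut at rest inside the crate (x of lug in the frame of seat between -0.008 and 0.03 m and x of plate in the frame of seat between -0.008 and 0.014 m and z of plate in the frame of seat between -0.006 and 0.01 m and y of plate in the frame of seat between -0.03 and 0.03 m and angle between plate's own z axis and vertical between 0.42 and 0.62 rad and angle between the y axis of plate and the y axis of rest, either way round below 0.12 rad and linear speed of each of plate, offcut below 0.02 m/s and angular speed of plate below 0.2 rad/s and x of offcut in the frame of crate between -0.105 and 0.105 m and y of offcut in the frame of crate between -0.095 and 0.095 m and height (world z) of offcut below 0.075 m); the robot touches nothing.
It fails at once if a bystander (coupling, hammer, wrench, can, tin or brush) is moved more than 30 mm (distance of any of coupling, hammer, wrench, can, tin, brush from where it was at the start of the episode above 0.03 m).
It also fails if it takes over 67 s, if anything falls off the work surface, if the arm or the gripper's body presses on something with over 40 N, if the wrist force passes 120 N, or if a joint passes its speed limit or range.

### The arm

A 7-joint arm with a two-finger parallel gripper is mounted at the origin on the work surface. World frame = base frame: x ahead of the robot, y to its left, z up, the work surface at z = 0. Lengths are in m, angles in rad, forces in N, time in s.
With the tool pointing down it reaches from about 0.4 to 0.9 m from the base axis. Payload 5.6 kg.
Tool frame: the origin (TCP) lies midway between the tips of the shut fingers; the grasp point (between the pads) lies 19 mm behind it; y points along the fingers, z is the direction in which the jaws open and shut, and the axes are right-handed (so a half turn about y gives the same grasp; the last joint's range is limited). The gripper opens to 92 mm and grips with 3 to 60 N. Pads are 20 mm wide; open, the fingers measure 128 mm over their backs; the gripper's body (75 mm by 189 mm) begins 69 mm behind the grasp point.
Start: joints at [-1.344, 0.468, -0.012, 1.603, 0.006, 1.071, -0.056], TCP at [0.173, 0.626, 0.215] pointing down, gripper open.
Joint ranges: [-2.53, 2.53], [-0.31, 2.02], [-1.57, 1.55], [0.28, 2.44], [-1.29, 4.43], [0.15, 1.84], [-2.92, 2.92]. Speed limits (rad/s): [2.57, 2.57, 3.14, 3.14, 3.14, 3.14, 3.14].

### API

Orientations are given as a 3x3 rotation matrix whose columns are the frame's x, y, z axes.
In Python, from station import env, effector, solver, viewer, workorder, search_frame, tip_of gives the robot as it stands. Calls block until the motion is done:
- env.reach(position, orientation): joint-space move of the TCP to a pose.
- env.movel(position, frame=None, rate=0.15): straight line of the TCP; frame=None keeps the orientation; rate is the mean speed in m/s.
- env.goto_joints(angles): joint-space move.
- effector.release() and effector.grasp(squeeze=None): open the fingers fully, or close them until they stop; squeeze is the grip in N (None keeps the last).
- env.pause(seconds).
- solver.inverse_kinematics(position, orientation): joint angles nearest the present ones, or None.
- env.sense(): the state.
- viewer.read_camera(name): name is "scene" or "side" or "wrist"; returns (picture, depth): 384x512x3 uint8, red, green, blue; 384x512 float32, m along the optical axis (not along the pixel's ray), 0 where there is no reading.
- viewer.camera_info(name): a dict with "intrinsics" (3x3 intrinsics, pixels), "dist_coeffs" ([k1, k2, p1, p2, k3] as OpenCV has them; the pictures are not rectified), "eye" and "rotation" of the camera in the world; the wrist camera has in their place "T_tool_cam" (4x4, takes a point from camera to tool coordinates, whose origin is the TCP and whose axes are the tool frame's). Camera axes: x right, y up, looking along -z (the intrinsics and any distortion apply to the point x, -y, -z); pixel columns grow to the right and rows downward; lengths in m; the calibration is good to about 2 mm. A picture is of the moment at which its call begins: read the wrist's pose just before it. camera_info takes no time and is no camera call.
A pose or a line that the arm cannot do raises env.PlanningError and nothing moves.
- workorder.finish_job(): hands the job in, once; it reports no verdict.
Trained networks look in the newest picture that a camera, given by its name, has taken for a name from the list of things; names that differ only in an ending like _2 or _b are one class to them, and where a whole thing is asked for, a point or a joint stands for the part that bears it (a point fixed in the world has none). Each returns a list of dicts, best first, with "score" (0 to 1); they miss things now and then, are a little off and sometimes report something else, mostly with a low value. They report only what shows in the picture. A call takes as long as a camera call. They do not tell look-alikes from the thing itself.
- search_frame(camera, name): "at" ([x, y, z] in m, in world coordinates, good to about 4 mm: the middle of the surface that is visible of it).
- tip_of(camera, name): "at" ([x, y, z] in m, in world coordinates, good to about 4 mm: a listed point, or the origin of a listed thing).
The state is a dict: "t": time; "joint_positions": joint angles; "joint_velocities": joint speeds; "tau": joint torques, N m; "ee_pos": TCP position; "tcp_rot": TCP orientation; "wrist_force": force on the tool from outside, world axes, zero at the start; "moment": the same for the moment, N m; "gripper_width": finger opening in m.
Only numpy, scipy, OpenCV 4.12 (cv2) and the standard library are available. Lean on these libraries where they do the work, as an engineer would, in place of code of your own. Each camera call takes 0.05 s, during which the arm holds its last target. There are 200 camera calls.

## Working session

There is one attempt and no reset: what is moved stays moved. The work goes in short steps, each a Python script; the robot and the scene stay as the last script left them, time stands still between calls to the robot, and variables do not carry over. Pictures are saved under pics/ and viewed, about 8 in all and at most 12, crops included, and the job is handed in when it is done.

```bash
ls; mkdir -p pics; python3 - <<'E'
from station import env, viewer, search_frame, tip_of
import cv2, numpy as np
s=env.sense(); print(s['t'],s['ee_pos'],np.round(s['tcp_rot'],2).tolist())
for c in ("scene","side"):
    p,d=viewer.read_camera(c); cv2.imwrite(f"pics/{c}0.png",p[:,:,::-1]); np.save(f"pics/{c}0.npy",d)
    i=viewer.camera_info(c); print(c,np.round(i['eye'],3),np.round(i['rotation'],2).tolist(),np.round(i['intrinsics'],0).tolist())
    for n in ["rest","plate","offcut","crate","seat","coupling","can","hammer"]:
        for f in (search_frame,tip_of):
            try: r=f(c,n)
            except Exception as e: r=[]; print(e)
            print(c,n,f.__name__,[(np.round(x['at'],3).tolist(),round(x['score'],2)) for x in r[:4]])
E
python3 -c "
import cv2,numpy as np
cv2.imwrite('pics/both0.png',np.vstack([cv2.imread('pics/%s0.png'%c)[:300] if 0 else cv2.resize(cv2.imread('pics/%s0.png'%c),(400,300)) for c in ('scene','side')]))"
```

```text
pics
0.0 [0.17313377 0.62590816 0.2136374 ] [[0.96, -0.0, 0.27], [-0.27, -0.0, 0.96], [0.0, -1.0, -0.0]]
scene [1.417 0.339 1.209] [[-0.38, -0.71, 0.59], [0.93, -0.3, 0.23], [0.01, 0.63, 0.77]] [[442.0, 0.0, 245.0], [0.0, 442.0, 195.0], [0.0, 0.0, 1.0]]
scene rest call [([0.644, -0.124, 0.008], 0.71)]
scene rest call [([0.593, -0.184, 0.0], 0.81)]
scene plate call [([0.645, -0.124, 0.005], 0.71), ([0.603, -0.183, 0.104], 0.66)]
scene plate call [([0.604, -0.148, 0.039], 0.67)]
scene offcut call [([0.623, -0.133, 0.072], 0.63), ([0.537, -0.006, 0.026], 0.6), ([0.762, -0.15, 0.026], 0.5)]
scene offcut call [([0.752, -0.154, 0.027], 0.76), ([0.615, -0.133, 0.046], 0.55), ([0.526, -0.009, 0.027], 0.46)]
scene crate call [([0.553, 0.181, 0.012], 0.69)]
scene crate call [([0.568, 0.178, 0.001], 0.98)]
scene seat call [([0.642, -0.122, 0.012], 0.64)]
scene seat call [([0.596, -0.152, 0.038], 0.9)]
scene coupling call [([0.625, -0.009, 0.027], 0.48), ([0.642, -0.122, 0.012], 0.42)]
scene coupling call [([0.618, -0.007, -0.002], 0.7)]
scene can call [([0.644, 0.461, 0.115], 0.6)]
scene can ca
[... 681 characters left out ...]
.48)]
side offcut call [([0.602, -0.194, 0.061], 0.72), ([0.754, -0.153, 0.031], 0.55), ([0.62, -0.133, 0.048], 0.53), ([0.531, -0.003, 0.03], 0.53)]
side crate call [([0.566, 0.198, 0.035], 0.73)]
side crate call [([0.564, 0.183, -0.001], 0.67)]
side seat call []
side seat call [([0.599, -0.155, 0.033], 0.55)]
side coupling call [([0.618, -0.016, 0.029], 0.49), ([0.594, -0.199, 0.114], 0.2)]
side coupling call [([0.618, -0.005, 0.001], 0.71), ([0.6, -0.193, 0.061], 0.34)]
side can call [([0.622, 0.436, 0.099], 0.77)]
side can call [([0.628, 0.46, -0.002], 0.72), ([0.386, -0.461, 0.003], 0.27)]
side hammer call [([0.315, 0.437, 0.017], 0.63)]
side hammer call [([0.298, 0.447, -0.002], 0.94)]
```

View pics/scene0.png

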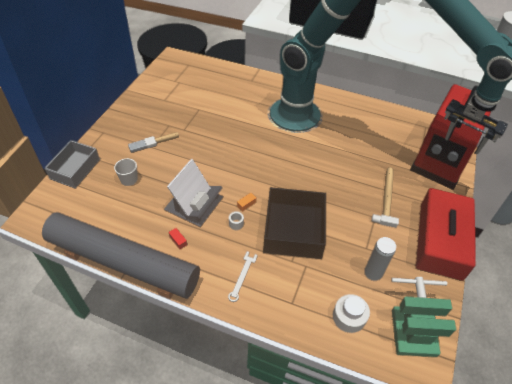

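View pics/side0.png

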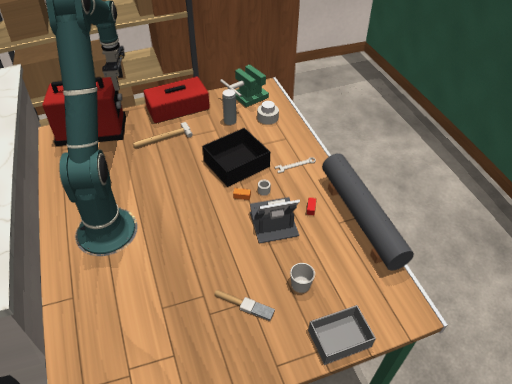

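The scene view shows these candidates:
- a grey block on the rest's ledge, about (198,203)
- an orange block at (246,202)
- a red block at (178,238)

The steel grey block on the ledge fits the description. I'll check it in a close crop and fit the plate plane.

```bash
cat > h.py <<'E'
import numpy as np, cv2
from station import env, effector, solver, viewer, search_frame, tip_of
def cloud(cam, depth, T=None):
    """world points HxWx3 (nan where no depth)"""
    i=viewer.camera_info(cam); H,W=depth.shape
    u,v=np.meshgrid(np.arange(W,dtype=float),np.arange(H,dtype=float))
    n=cv2.undistortPoints(np.stack([u,v],-1).reshape(-1,1,2),np.array(i['intrinsics']),np.array(i['dist_coeffs'])).reshape(H,W,2)
    P=np.dstack([n[...,0]*depth,-n[...,1]*depth,-depth]); P[depth<=0]=np.nan
    if T is None: R,t=np.array(i['rotation']),np.array(i['eye'])
    else: R,t=T[:3,:3],T[:3,3]
    return P@R.T+t
def wrist():
    s=env.sense(); p,d=viewer.read_camera('wrist')
    T=np.eye(4); T[:3,:3]=s['tcp_rot']; T[:3,3]=s['ee_pos']
    return p,d,cloud('wrist',d,T@np.array(viewer.camera_info('wrist')['T_tool_cam']))
def plane(Q,it=300,tol=.003):
    rng=np.random.default_rng(0); best=None
    for _ in range(it):
        a,b,c=Q[rng.choice(len(Q),3,False)]; n=np.cross(b-a,c-a); l=np.linalg.norm(n)
        if l<1e-8: continue
        m=abs((Q-a)@n/l)<tol
        if best is None or m.sum()>best.sum(): best=m
    c=Q[best].mean(0); n=np.linalg.svd(Q[best]-c,full_matrices=False)[2][2]
    return c,n,best
E
python3 - <<'E'
from h import *
print(np.round(viewer.camera_info('wrist')['T_tool_cam'],3).tolist())
for c,(a,b,e,f) in {"scene":(155,235,150,230),"side":(235,325,180,250)}.items():
    d=np.load(f"pics/{c}0.npy"); P=cloud(c,d); im=cv2.imread(f"pics/{c}0.png")
    cv2.imwrite(f"pics/{c}crop.png",cv2.resize(im[e:f,a:b],(640,int(640*(f-e)/(b-a))),interpolation=cv2.INTER_CUBIC)[:560])
    Q=P.reshape(-1,3); m=(abs(Q[:,0]-.6)<.12)&(abs(Q[:,1]+.16)<.12)
    q=Q[m&(Q[:,2]>.06)]; cc,n,b=plane(q); n*=np.sign(n[2])
    print(c,len(q),b.sum(),cc.round(3),n.round(3),'yaw',np.degrees(np.arctan2(n[1],n[0])),'tilt',np.arcsin(n[2]))
    lat=np.array([-n[1],n[0],0]);lat/=np.linalg.norm(lat); g=(q[b]-cc)@lat; up=np.cross(n,lat)
    print(' lateral ext',np.percentile(g,[0,2,98,100]).round(3),'up',np.percentile((q[b]-cc)@up,[0,2,98,100]).round(3),'lat',lat.round(3),'up',up.round(3))
    base=Q[m&(Q[:,2]>.004)&(Q[:,2]<.013)]; print(' base',cv2.minAreaRect((base[:,:2]*1000).astype(np.float32)))
E
```

```text
[[0.001, -0.97, -0.245, -0.068], [-0.001, 0.245, -0.97, -0.171], [1.0, 0.001, -0.001, -0.0], [0.0, 0.0, 0.0, 1.0]]
scene 1235 825 [ 0.605 -0.184  0.107] [0.105 0.858 0.503] yaw 82.99773452338759 tilt 0.5264985288750688
 lateral ext [-0.068 -0.065  0.071  0.074] up [-0.055 -0.051  0.049  0.051] lat [-0.993  0.122  0.   ] up [-0.061 -0.499  0.865]
 base ((608.9811401367188, -164.49876403808594), (215.91421508789062, 234.93637084960938), 2.6085314750671387)
side 528 203 [ 0.598 -0.204  0.12 ] [0.116 0.917 0.381] yaw 82.77261255348476 tilt 0.3911605926549182
 lateral ext [-0.07  -0.063  0.074  0.076] up [-0.064 -0.058  0.035  0.036] lat [-0.992  0.126  0.   ] up [-0.048 -0.378  0.924]
 base ((600.0254516601562, -159.83372497558594), (239.25018310546875, 239.99655151367188), 0.5615066885948181)
```

View pics/scenecrop.png

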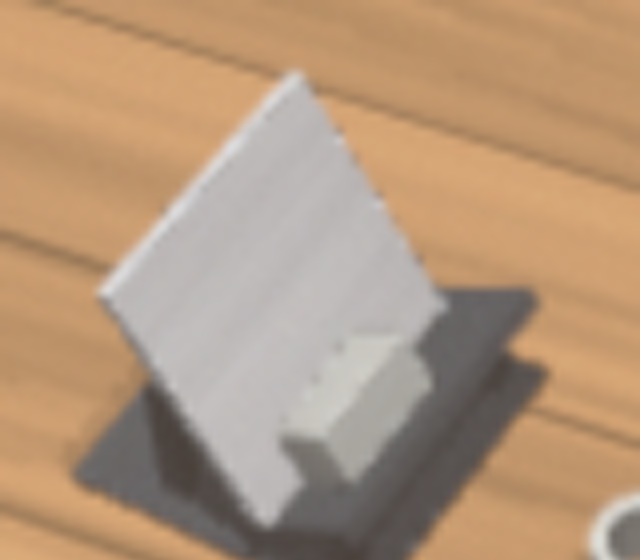

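The close crop confirms a grey steel bar lying on the ledge, against the foot of the plate. Next I'll check IK for the whole plan before moving.

```bash
cat >> h.py <<'E'
yaw=np.radians(83.); SEAT=np.array([.598,-.153,.034])
X=np.array([np.cos(yaw),np.sin(yaw),0]); Y=np.array([-np.sin(yaw),np.cos(yaw),0]); Z=np.array([0,0,1.])
N=np.cos(.52)*X+np.sin(.52)*Z; UP=-np.sin(.52)*X+np.cos(.52)*Z
def P(s,l,h): return SEAT+s*N+l*Y+h*UP     # out from rails, along ledge, up the plate
def frame(y,z): return np.column_stack([np.cross(y,z),y,z])
OFF=[frame(-Z,-Y),frame(-Z,Y)]; PL=[frame(-UP,N),frame(-UP,-N)]
E
python3 - <<'E'
from h import *
def ik(n,p,R):
    q=solver.inverse_kinematics(p,R); print(n,None if q is None else np.round(q,2).tolist())
o=P(20,0,0)
for k in (0,1):
    ik(f'off{k}',P(.020,-.018,.009),OFF[k]); ik(f'off{k} up',P(.020,-.018,.009)+.15*Z,OFF[k]); ik('crate',np.array([.566,.181,.05]),OFF[k])
    ik(f'pl{k}',P(.004,0,.085),PL[k]); ik(f'pl{k} lift',P(.004,0,.085)+.12*Z+.06*X,PL[k]); ik(f'pl{k} up',P(.004,0,.185),PL[k])
    R=frame(-Z,[X,-X][k]); ik(f'plvert{k} lift',P(.004,0,.085)+.15*Z+.06*X,R)
E
```

```text
off0 [-0.3, 0.73, 0.67, 1.78, -0.59, 0.84, 0.53]
off0 up [-0.48, 0.6, 0.95, 1.7, -0.53, 1.12, 0.5]
crate [-0.74, 0.63, 0.49, 1.88, -0.43, 0.74, -0.13]
pl0 [-0.11, 0.89, 0.96, 1.68, -1.1, 1.49, 2.67]
pl0 lift [-0.27, 0.7, 1.05, 1.67, -1.0, 1.56, 2.48]
pl0 up [0.05, 0.73, 0.82, 1.57, -0.9, 1.52, 2.54]
plvert0 lift [-0.44, 0.45, 0.83, 1.69, -0.36, 1.16, 1.92]
off1 [-0.62, 1.14, 1.33, 1.8, -1.19, 1.26, -2.2]
off1 up [-0.65, 0.85, 1.34, 1.71, -0.86, 1.31, -2.38]
crate [-0.23, 0.6, -0.18, 1.84, 0.15, 0.72, 2.53]
pl1 [-0.08, 0.85, 0.89, 1.68, -1.06, 1.45, -0.5]
pl1 lift [-0.24, 0.68, 0.99, 1.67, -0.97, 1.53, -0.69]
pl1 up [-0.07, 0.83, 1.05, 1.58, -1.03, 1.64, -0.51]
plvert1 lift [-0.57, 0.52, 1.04, 1.69, -0.48, 1.2, -1.11]
```

```bash
python3 - <<'E'
from h import *
env.reach(np.array([.45,.25,.35]),OFF[0])
env.reach(P(.020,-.018,.009)+.17*Z,OFF[0])
p,d,C=wrist(); cv2.imwrite('pics/w1.png',p[:,:,::-1]); np.savez('pics/w1.npz',C=C,p=p)
print(env.sense()['t'],env.sense()['ee_pos'])
# rest-frame coords
D=C-SEAT; s,l,h=D@N,D@Y,D@UP
m=np.isfinite(s)&(abs(l)<.085)&(s>-.02)&(s<.015)&(h>.035)&(h<.14)
c,n,b=plane(C[m]); n*=np.sign(n[2]); print('plate n',n.round(3),'yaw',np.degrees(np.arctan2(n[1],n[0])),'tilt',np.arcsin(n[2]),'s med',np.median(s[m]),'l',np.percentile(l[m],[1,99]),'h max',h[m].max())
o=(s>.012)&(s<.045)&(h>.008)&(h<.04)&(abs(l)<.07); print('off',o.sum(),'s',np.percentile(s[o],[2,98]),'l',np.percentile(l[o],[1,99]),'h',np.percentile(h[o],[2,98]))
e=(s>.041)&(s<.048)&(abs(h)<.012)&(abs(l)<.1); print('ledge h',np.median(h[e]),'l',np.percentile(l[e],[1,99]))
E
```

```text
5.1583 [ 0.61795837 -0.14060669  0.22192432]
plate n [0.101 0.858 0.503] yaw 83.28661555296237 tilt 0.5270871780063574 s med 0.009699015302424997 l [-0.07450735  0.06047967] h max 0.1309128108239729
off 1970 s [0.01297381 0.04118353] l [-0.04789753  0.0142655 ] h [0.0093563 0.0308272]
ledge h -6.270156876411734e-05 l [-0.07234174  0.07413863]
```

View pics/w1.png

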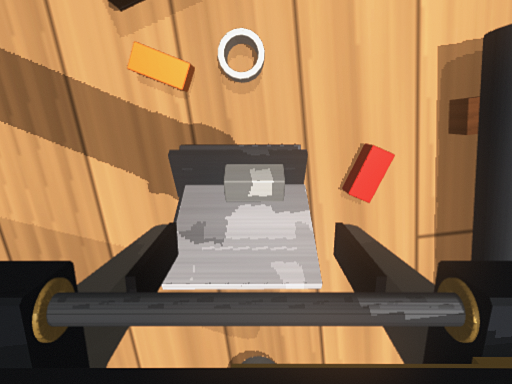

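The wrist view shows the grey bar at (253,182) on the ledge, the orange block at (160,65) and the red one at (368,172) off to the sides. The point cloud agrees with the model to about 2 mm, so I'll grasp the offcut and drop it.

```bash
sed -i 's/^N=.*/&\nSEAT=SEAT+.0017*N/' h.py; sed -n '/^yaw/,$p' h.py; python3 - <<'E'
from h import *
g=P(.0205,-.017,.009)
env.movel(g+.03*Z); env.movel(g,rate=.06); print('f',env.sense()['wrist_force'])
effector.grasp(40); s=env.sense(); print('w',s['gripper_width'],s['wrist_force'],s['t'])
env.movel(g+.02*Z+.01*X,rate=.08); env.movel(g+.16*Z+.03*X); s=env.sense(); print('w',s['gripper_width'],s['wrist_force'])
env.reach(np.array([.566,.181,.20]),OFF[0]); env.movel(np.array([.566,.181,.055]))
s=env.sense(); print('w',s['gripper_width'],s['wrist_force'],s['t'])
effector.release(); env.pause(.3); env.movel(np.array([.566,.181,.22]),rate=.25)
p,d,C=wrist(); cv2.imwrite('pics/w2.png',p[:,:,::-1]); print(env.sense()['t'])
E
```

```text
yaw=np.radians(83.); SEAT=np.array([.598,-.153,.034])
X=np.array([np.cos(yaw),np.sin(yaw),0]); Y=np.array([-np.sin(yaw),np.cos(yaw),0]); Z=np.array([0,0,1.])
N=np.cos(.52)*X+np.sin(.52)*Z; UP=-np.sin(.52)*X+np.cos(.52)*Z
SEAT=SEAT+.0017*N
def P(s,l,h): return SEAT+s*N+l*Y+h*UP     # out from rails, along ledge, up the plate
def frame(y,z): return np.column_stack([np.cross(y,z),y,z])
OFF=[frame(-Z,-Y),frame(-Z,Y)]; PL=[frame(-UP,N),frame(-UP,-N)]
f [ 0.37595929  0.20177245 -0.28129332]
w 0.06366973433535966 [-0.41491774 -0.8222117   0.33424373] 7.4167
w 0.06360554559092069 [-0.81402731  0.5492304  -4.44135136]
w 0.063553243294167 [ 0.54440358  0.72250036 -4.59706149] 11.2
12.9417
```

View pics/w2.png

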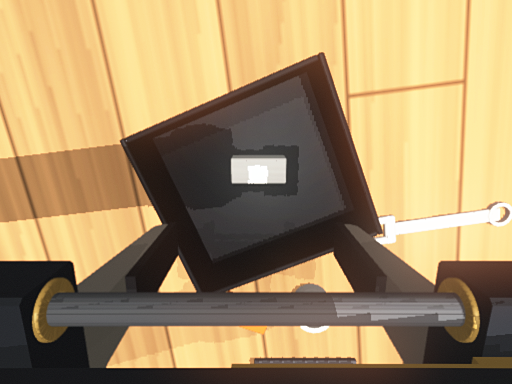

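The offcut lies in the middle of the crate, at about (258,170). Next I'll grip the plate along its own plane from the top edge.

```bash
python3 - <<'E'
from h import *
l=-.006
env.movel(np.array([.566,.15,.33]),rate=.25)
env.reach(P(.03,l,.26),PL[0]); env.movel(P(.004,l,.19)); print(np.round(env.sense()['joint_positions'],2))
p,d,C=wrist(); cv2.imwrite('pics/w3.png',p[:,:,::-1])
D=C-SEAT; s,ll,h=D@N,D@Y,D@UP; m=np.isfinite(s)&(abs(ll)<.09)&(s>-.005)&(s<.02)&(h>.05)&(h<.14)
if m.sum()>50: print('plate wrist',m.sum(),'s',np.percentile(s[m],[2,50,98]),'l',np.percentile(ll[m],[1,99]),'h',h[m].max())
env.movel(P(.004,l,.083),rate=.1); s=env.sense(); print('f',s['wrist_force'])
effector.grasp(15); s=env.sense(); print('w',s['gripper_width'],s['wrist_force'],s['t'])
E
```

```text
[ 0.08  0.71  0.77  1.55 -0.87  1.51  2.51]
plate wrist 2267 s [-0.00483634  0.00249193  0.00722251] l [-0.07360278  0.06697131] h 0.13239036464172876
f [-0.8595268   0.26956983 -0.96433032]
w 0.007966135641253607 [-0.85077233 -1.31909276 -0.52749676] 18.9333
```

```bash
python3 - <<'E'
from h import *
l=-.006; g=P(.004,l,.083)
effector.grasp(50)
env.movel(g+.006*N+.015*UP,rate=.06); s=env.sense(); print('w',s['gripper_width'],s['wrist_force'])
env.movel(g+.02*N+.06*UP,rate=.1); env.movel(g+.15*Z+.06*X,rate=.12)
s=env.sense(); print('w',s['gripper_width'],s['wrist_force'],s['ee_pos'],s['t'])
env.pause(.15)
q=np.array(s['joint_positions']); print(q.round(2)); q[6]-=np.pi; env.goto_joints(q)
s=env.sense(); print('w',s['gripper_width'],s['wrist_force'],s['ee_pos'],s['t'], np.abs(s['tcp_rot']-PL[1]).max())
for c in ('scene','side'):
    p,d=viewer.read_camera(c); C=cloud(c,d)
    cv2.imwrite(f'pics/{c}4.png',p[:,:,::-1]); np.save(f'pics/{c}4.npy',C)
    R=np.array(s['tcp_rot']); D=(C-s['ee_pos'])@R   # tool coords: y down the plate, z thickness, x width
    m=np.isfinite(D[...,0])&(abs(D[...,0])<.09)&(abs(D[...,2])<.012)&(D[...,1]>.0)&(D[...,1]<.1); q=D[m]
    if len(q)<50: continue
    cc,n,b=plane(q); n*=np.sign(n[2]); print(c,len(q),'n tool',n.round(3),'c',cc.round(4),'x',np.percentile(q[b,0],[1,99]),'ymax',np.percentile(q[b,1],99))
ims=[cv2.imread(f'pics/{c}4.png')[a:a+150,b:b+160] for c,a,b in (('scene',100,120),('side',130,200))]
cv2.imwrite('pics/c4.png',cv2.resize(np.hstack(ims),(800,375),interpolation=cv2.INTER_CUBIC))
E
```

```text
w 0.007210643226982597 [-0.071395    0.01205397 -4.34585419]
w 0.008140246416704579 [ 0.17096918 -0.06055964 -4.48068186] [ 0.60640846 -0.13070301  0.2581639 ] 21.2917
[-0.13  0.57  0.79  1.63 -0.84  1.47  2.33]
w 0.007390042215600658 [-0.58692041 -0.15258123 -4.80510113] [ 0.60641184 -0.13069021  0.25814683] 24.0917 0.0010743576450907932
scene 732 n tool [0.002 0.011 1.   ] c [-0.0095  0.0387 -0.0052] x [-0.07122967  0.06794564] ymax 0.08457397575747537
side 192 n tool [0.002 0.001 1.   ] c [0.0132 0.0435 0.0057] x [-0.06825211  0.07014082] ymax 0.08389893700070634
```

View pics/c4.png

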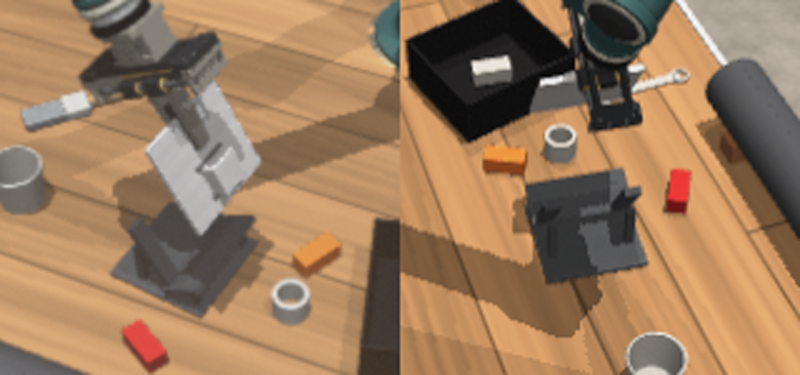

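The scene crop shows the plate held flat with its lug facing outwards at about (220,165). In the side view the rest is empty and the offcut is in the crate. Next I'll place it, feeling for contact.

```bash
python3 - <<'E'
from h import *
for c in ('scene','side'):
    D=np.load(f'pics/{c}4.npy')-SEAT; s,l,h=D@N,D@Y,D@UP
    r=np.isfinite(s)&(abs(abs(l)-.057)<.009)&(h>.02)&(h<.095)&(abs(s)<.012)
    e=np.isfinite(s)&(s>.01)&(s<.045)&(abs(l)<.07)&(abs(h)<.012)
    print(c,'rail s',r.sum(),np.median(s[r]) if r.any() else '','ledge h',e.sum(),np.median(h[e]) if e.any() else '')
f=lambda: np.mean([env.sense()['wrist_force'] for _ in range(3)],0)
env.movel(P(.02,0,.145),rate=.12); env.movel(P(.010,0,.095),rate=.08); env.pause(.2)
f0=f(); print('f0',f0)
h=.095
while h>.078:
    h-=.0015; env.movel(P(.010,0,h),rate=.03); F=f()-f0
    if F@UP>4: break
print('ledge contact h',h,F@UP,F@N)
h+=.001; env.movel(P(.010,0,h),rate=.03); s=.010
f1=f()
while s>-.002:
    s-=.0015; env.movel(P(s,0,h),rate=.03); F=f()-f1
    if F@N>4: break
print('rail contact s',s,F@N,F@UP,env.sense()['gripper_width'],env.sense()['t'])
E
```

```text
scene rail s 103 0.0008563206215522404 ledge h 207 -0.0030204650047404935
side rail s 17 -0.010874752025837492 ledge h 334 -0.00036389595926696603
f0 [-0.13666994 -1.16829164 -4.39302883]
ledge contact h 0.08149999999999999 11.233125309321746 1.9467683427011653
rail contact s 0.007000000000000001 4.092901557553544 2.0678705394418677 0.00787985932949217 29.2917
```

```bash
python3 - <<'E'
from h import *
f=lambda: np.mean([env.sense()['wrist_force'] for _ in range(3)],0)
f0=np.array([-.137,-1.168,-4.393]); h=.0835
for s in (.007,.006,.005,.004,.003):
    env.movel(P(s,0,h),rate=.03); env.pause(.05); F=f()-f0; print(s,F@N,F@UP,F@Y,np.round(env.sense()['moment'],2))
    if F@N>9: break
p,d=viewer.read_camera('scene'); C=cloud('scene',d); D=C-SEAT; S,L,H=D@N,D@Y,D@UP
m=np.isfinite(S)&(abs(abs(L)-.045)<.02)&(H>.01)&(H<.125)&(S>-.02)&(S<.03); c,n,b=plane(C[m]); n*=np.sign(n[2])
print('n.N',n@N,n@Y,n@UP,'s',np.median(S[m][b]),'tilt',np.arcsin(n[2]))
E
```

```text
0.007 4.854055994440332 6.8387630598206215 -0.8677543971375485 [ 0.    0.33 -0.13]
0.006 3.9372316871263293 4.544332716214856 -1.0289368104555698 [-0.14  0.33 -0.1 ]
0.005 2.9629148161869714 2.8692193523773555 0.004903920532236794 [-0.45  0.37  0.  ]
0.004 2.3406192060618936 2.108189425065536 0.7599024030939714 [-0.44  0.38  0.13]
0.003 6.39715154987006 2.9203534586999207 1.8532918929322557 [0.15 0.49 0.35]
n.N 0.9999696491591137 -0.0036996997771446927 0.0068566013562519935 s 0.008590940311547094 tilt 0.5268527208940623
```

```bash
python3 - <<'E'
from h import *
env.movel(P(.0035,0,.0828),rate=.03); effector.release(); env.pause(.3); print(env.sense()['wrist_force'])
env.movel(P(.0035,0,.17),rate=.12); env.movel(P(.01,0,.27),rate=.2)
env.reach(np.array([.42,.1,.35]),OFF[0]); env.pause(.3)
for c in ('scene','side'):
    p,d=viewer.read_camera(c); C=cloud(c,d); cv2.imwrite(f'pics/{c}5.png',p[:,:,::-1]); D=C-SEAT; S,L,H=D@N,D@Y,D@UP
    m=np.isfinite(S)&(abs(L)<.09)&(H>.01)&(H<.14)&(S>-.02)&(S<.02); q=C[m]; cc,n,b=plane(q); n*=np.sign(n[2])
    print(c,m.sum(),'n.Y',n@Y,'tilt',np.arcsin(n[2]),'s',np.median(S[m][b]),'l',np.percentile(L[m][b],[1,99]),'h',np.percentile(H[m][b],[1,99]))
    for nm in ('plate','lug','seat','coupling','offcut','crate','can','hammer'): print(nm,[(np.round(x['at'],3).tolist(),round(x['score'],2)) for x in tip_of(c,nm)[:2]])
print(env.sense()['t'])
ims=[cv2.imread(f'pics/{c}5.png')[a:a+150,b:b+200] for c,a,b in (('scene',120,135),('side',120,200))]
cv2.imwrite('pics/c5.png',cv2.resize(np.vstack(ims),(800,600)[:2] if 0 else (400*1,600),interpolation=cv2.INTER_CUBIC))
E
```

```text
[-0.54152298 -0.31177167 -0.17532192]
scene 1085 n.Y 0.005712221821263785 tilt 0.5245794323213078 s 0.00861111307445803 l [-0.0706546   0.06845233] h [0.01233015 0.12795744]
plate [([0.596, -0.146, 0.035], 0.9)]
lug [([0.597, -0.146, 0.083], 0.87), ([0.588, -0.451, 0.003], 0.56)]
seat []
coupling [([0.616, -0.01, -0.001], 0.65)]
offcut [([0.525, -0.01, 0.03], 0.74), ([0.758, -0.152, 0.028], 0.53)]
crate [([0.569, 0.182, 0.003], 0.83)]
can []
hammer [([0.302, 0.447, -0.001], 0.91)]
side 384 n.Y 0.016883636047837287 tilt 0.5008525616847532 s -0.002130841495318645 l [-0.06710045  0.07006123] h [0.011913   0.13521861]
plate [([0.6, -0.145, 0.038], 0.59)]
lug [([0.601, -0.146, 0.087], 0.82)]
seat [([0.597, -0.151, 0.033], 0.8), ([0.601, -0.145, 0.088], 0.62)]
coupling [([0.617, -0.006, 0.001], 0.68)]
offcut [([0.532, -0.003, 0.031], 0.71), ([0.57, 0.192, 0.008], 0.62)]
crate [([0.568, 0.182, 0.0], 0.83), ([0.596, -0.154, 0.031], 0.72)]
can [([0.627, 0.459, -0.004], 0.65)]
hammer [([0.3, 0.445, -0.005], 0.62)]
36.9667
```

View pics/c5.png

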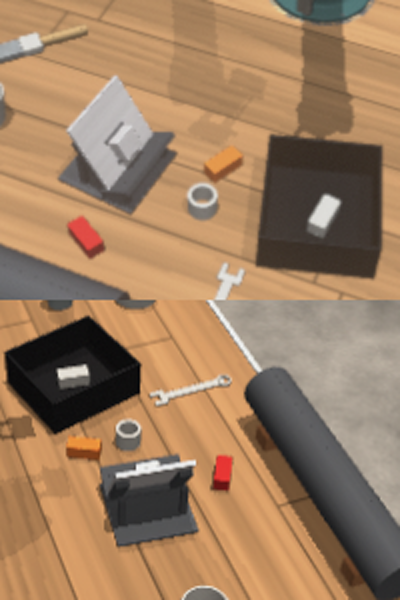

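The plate leans on the rest with its lug facing outwards at about (122,142), flat on the rails and centred. The offcut is in the crate at about (325,213), and the bystanders look unmoved.

```bash
python3 -c "
from station import workorder
print(workorder.finish_job())"
```

```text
the job is handed in; nothing more can be done
None
```

I dropped the grey steel offcut into the crate, then turned the plate over and leaned it back on the rest with its lug facing outwards. The gripper let go and moved clear, and I handed the job in about 37 s in; no verdict is reported.

**Plate:** in the last scene-camera check it leaned 0.525 rad (0.52 wanted) and was square within 0.006 rad. It was about 1 mm off centre along the ledge. Its face measured 8.6 mm out from the rails, where 8 mm is ideal, and its top edge at about 128 mm against 130 mm shows the foot down on the ledge.

**Offcut and bystanders:** the final pictures show the offcut inside the crate and clear of the fingers. The coupling and hammer measured within about 5 mm of their starting positions, and so did the can, which was found only in the side view. I checked the wrench and brush only by eye, and the tin not closely.

**Checks that disagreed:**
- **Side camera:** its plane fit on the plate was poor because it sees the plate nearly edge-on from behind. It gave a lean of 0.50 rad and an offset of -2 mm.
- **Offcut detector:** its best hit was the orange look-alike. It found the real offcut in the crate only in the side view, as its second choice.
- **First contact with the rails:** I stopped about 3 mm early because the plate was still rubbing on the ledge. Lifting it slightly and pushing again gave contact about where expected.

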